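Load the dish carrier into the sprung stage clamp

ROBOT

A 7-joint arm with a two-finger parallel gripper is mounted at the origin on the work surface. World frame = base frame: x ahead of the robot, y to its left, z up, the work surface at z = 0. Lengths are in m, angles in rad, forces in N, time in s.
With the tool pointing down it reaches from about 0.425 to 0.875 m from the base axis. Payload 4.7 kg.
Tool frame: the origin (TCP) lies at the very end of the fingers, on their centre line; the grasp point (between the pads) lies 19 mm behind it; z points along the fingers, y is the line along which they close (so a half turn about z gives the same grasp; the last joint's range is limited). The gripper opens to 87 mm and grips with 3 to 60 N. Pads are 19 mm wide; open, the fingers measure 117 mm over their backs; the gripper's body (75 mm by 190 mm) begins 51 mm behind the grasp point.
Start: joints at [1.253, 0.321, -0.07, 1.45, 0.023, 1.371, -0.057], TCP at [0.212, -0.615, 0.223] pointing down, gripper open.
Joint ranges: [-2.86, 2.86], [-0.3, 2.09], [-1.38, 1.24], [0.06, 2.45], [-1.56, 4.7], [0.09, 2.05], [-2.69, 2.69]. Speed limits (rad/s): [2.57, 2.57, 3.14, 3.14, 3.14, 3.14, 3.14].

INTERFACE

Orientations are given as a rotation vector (axis times angle).
In Python, from bench import ctrl, imaging, ticket gives the robot as it stands.
- The arm moves only by the tool jog_arm, never from a script. Its argument "rows" is text: rows parted by semicolons, each of 7 numbers parted by spaces: the shift along the tool's x, y, z in cm, then the turn, a rotation vector about the tool's x, y, z in rad, then the closure, from -1 (fully open) to 1 (shut), so that 0 is half open. A call has 1 to 5 rows; each row shifts and turns the commanded pose from where the row before left it, along the tool's axes as they then stand; what a row does not reach is not made up. A row lasts 1/8 s, in which the tool goes at most 62.5 mm and 10.7 degrees, less where a joint would pass 70% of its speed; a pose out of reach is approached as far as the arm can. A call with a gripper value outside its range is refused whole. The fingers move at their own pace and stop on an object; "force" is the grip in N (left out, the last holds). Time passes only in rows, so rows that do not move let the fingers close. It gives the time, the measured TCP pose, the force, the opening and the grip force at its end, in the units of the state.
- ctrl.get_state(): the state, without advancing time (a new reading comes with each control period).
- imaging.get_image(name): name is "scene" or "side" or "wrist"; returns a dict with "img" (384x512x3 uint8, blue, green, red), "vertical_fov" (degrees; the focal length in pixels is half the picture's height over the tangent of half this angle, whatever the lens; pixels are square), "cx", "cy" (the principal point, pixels), "k1" (the pictures are not rectified: a ray, as slopes to the right and down, at radius r is drawn at 1 + k1 r^2 times it, then the intrinsics apply), "origin" and "orientation" of the camera in the world. Camera axes: x right, y down, z forward; pixel columns grow to the right and rows downward; lengths in m; the calibration is good to about 2 mm. A picture is of the moment at which its call begins. There is no depth.
- ticket.close_job(): hands the job in; it is judged then, once.
The state is a dict: "time": time; "joint_positions": joint angles; "qd": joint speeds; "joint_torque": joint torques, N m; "position": TCP position; "tool_rot": TCP orientation; "ft_force": force on the tool from outside, world axes, zero at the start; "torque": the same for the moment, N m; "grip_width": opening from 0.0 (shut) to 1.0 (fully open); "grip_force": force on a finger pad.
Only numpy, scipy, OpenCV 4.12 (cv2) and the standard library are available. Lean on these libraries where they do the work, as an engineer would, in place of code of your own. Each camera call takes 0.05 s, during which the arm holds its last target. There are 200 camera calls.

TASK

Load the longer of the two dish carriers into the sprung clamp on the low microscope stage: push the sprung jaw back with one end of the carrier tipped in under its lip, lower the other end, and let the spring push the carrier home under the fixed lip, flat on the bed and square between the jaws. Keep hold of it until the jaws have closed on it, then let go and move clear; leave the shorter carrier, the jar and the dish where they are.

Things in the scene. Friction and masses are not known exactly. Their poses are not given: they have to be found in the camera images.
- carrier: The longer dish carrier, loose, about 0.17 kg: aluminium tongue plate 110 x 34 x 8 mm (x, y, z), on its middle a grey block 44 x 34 mm, its top 34 mm above the underside, a small round dish set in it. Block and plate sides are flush: grip across y, 34 mm. Origin: centre of the underside; x along the plate, z up. Ends alike: load either way round. Starts flat on one of two rubber pads.
- spare: The shorter dish carrier, same build but its plate is only 78 mm long; lies on the other pad. Origin: centre of the underside.
- clamp: Fixed low black stage, 260 x 140 mm, with the clamp on top. Origin: its underside on the bench, 70 mm straight below the seat, same axes. The bed is an aluminium bar 26 mm wide, 25 mm above the stage plate, flat under the carrier and both jaws. Beside it nothing stands above the plate. An end block behind the sprung jaw (x 85 to 97 mm) rises 18 mm above the bed.
- seat (a point): Where the carrier's origin lies once loaded: middle of the clamp bed's top, 70 mm above the bench. x points along the clamp from the fixed to the sprung jaw, z up. The lips stay at most 105 mm apart, so the plate cannot go straight down: one end goes low, tilted about 15 degrees, under the sprung lip, and pushes the jaw back over 11 mm so that the other end can pass the fixed lip.
- fixed_lip (a point): Middle of the lower tip edge of the fixed steel jaw's lip: x = -48 mm and 11 mm above the bed in the seat's frame and axes. The lip is 6 mm thick, 42 mm wide, and overhangs the jaw's upright face (x = -55 mm) by 7 mm.
- jaw_face (a point): Middle of the sprung jaw's upright face, 6 mm above the bed, moving with the jaw: x = +51 mm in the seat's frame when free, +65 mm fully back. The jaw's lip, 40 mm wide, overhangs this face by 8 mm towards the fixed jaw; lip underside 13 mm, top 19 mm above the bed. Axes as the seat's.
- jaw (a joint): Travel of the sprung jaw in m: 0 free, grows as it is pushed back along the seat's +x, rigid stop at 0.014. It takes 4 N to start it and 9.6 N at the stop (0.4 N per mm). With the carrier properly held between the jaws it reads 0.004.
- jar: Bystander: loose amber glass jar, 54 mm across, 75 mm tall. Origin: centre of the underside.
- dish: Bystander: loose clear round dish, 62 mm across, 15 mm high. Origin: centre of the underside.
Mind the look-alikes: they are no part of the job. Leave any brown or yellow look-alike of the carrier alone.

How it is judged:
On the way, in this order (a step that is already met when the one before it is completed fails the run):
1. held in the fingers, the carrier pushes the sprung jaw back by more than 9 mm (value of joint jaw above 0.009 m and contact force between the fingers and carrier above 1 N and distance between carrier and seat below 0.06 m), for 0.1 s.
2. the jaws have closed on the carrier, seated flat and square, while the fingers still hold it (x of carrier in the frame of seat between -0.003 and 0.003 m and y of carrier in the frame of seat between -0.006 and 0.006 m and z of carrier in the frame of seat between -0.0025 and 0.0025 m and angle between the x axis of carrier and the x axis of seat, either way round below 0.08 rad and angle between carrier's own z axis and vertical below 0.05 rad and value of joint jaw between 0.002 and 0.0065 m and contact force between the fingers and carrier above 1 N), for 0.25 s.
At the end, for the whole second after the job is handed in: The longer carrier is released, at rest and clamped: its origin within 3 mm of the seat along the clamp, 6 mm across it and 2.5 mm in height, turned from the clamp's axis by less than 0.08 rad, tilted less than 0.05 rad, and the sprung jaw pressing on it (travel 2 to 6.5 mm) (x of carrier in the frame of seat between -0.003 and 0.003 m and y of carrier in the frame of seat between -0.006 and 0.006 m and z of carrier in the frame of seat between -0.0025 and 0.0025 m and angle between the x axis of carrier and the x axis of seat, either way round below 0.08 rad and angle between carrier's own z axis and vertical below 0.05 rad and value of joint jaw between 0.002 and 0.0065 m and linear speed of carrier below 0.01 m/s and contact force between the fingers and carrier below 0.5 N); the robot touches nothing.
It fails at once if the carrier is let go while the sprung jaw is still pushed back (contact force between the fingers and carrier below 0.1 N and value of joint jaw above 0.008 m and distance between carrier and seat below 0.08 m).
It fails at once if the shorter carrier is moved by more than 15 mm (distance of spare from where it was at the start of the episode above 0.015 m).
It fails at once if the jar is moved by more than 15 mm (distance of jar from where it was at the start of the episode above 0.015 m).
It fails at once if the dish is moved by more than 15 mm (distance of dish from where it was at the start of the episode above 0.015 m).
It also fails if it takes over 48 s, if anything falls off the work surface, if the arm or the gripper's body presses on something with over 40 N, if the wrist force passes 120 N, or if a joint passes its speed limit or range.

## Working session

There is one attempt and no reset: what is moved stays moved. The work goes in short steps, Python scripts to look and compute and a tool call to move; the robot and the scene stay as the last step left them, time stands still between calls to the robot, and variables do not carry over. Pictures are saved under pics/ and viewed, at most 10 in all, crops included, and the job is handed in when it is done.

Besides the shell and the picture viewer there is one more tool, called by a JSON object that holds its "op" and its "data". jog_arm: Moves the arm, as the interface text tells. Its arguments: {"type":"object","properties":{"rows":{"type":"string"},"force":{"type":"number"}},"required":["rows"]}

```bash
mkdir -p pics; cat > h.py <<'E'
import numpy as np, cv2
from scipy.spatial.transform import Rotation as R
from bench import ctrl, imaging, ticket
import pickle
def grab(n,f):
    d=imaging.get_image(n); cv2.imwrite('pics/'+f+'.png',d['img']); pickle.dump(d,open('pics/'+f+'.pkl','wb')); return d
def rot(o):
    o=np.array(o,float)
    return o if o.shape==(3,3) else (R.from_quat(o).as_matrix() if o.size==4 else R.from_rotvec(o).as_matrix())
def K(d):
    f=d['img'].shape[0]/2/np.tan(np.radians(d['vertical_fov'])/2)
    return np.array([[f,0,d['cx']],[0,f,d['cy']],[0,0,1]]),np.array([d['k1'],0,0,0.])
def ray(d,uv):
    k,c=K(d); p=cv2.undistortPoints(np.array(uv,float).reshape(-1,1,2),k,c).reshape(-1,2)
    return np.c_[p,np.ones(len(p))]@rot(d['orientation']).T
def onz(d,uv,z):
    r=ray(d,uv); o=np.array(d['origin']); z=np.broadcast_to(z,len(r))
    return o+r*((z-o[2])/r[:,2])[:,None]
def proj(d,P):
    k,c=K(d); m=rot(d['orientation']).T; P=np.array(P,float).reshape(-1,3)
    return cv2.projectPoints(P,cv2.Rodrigues(m)[0],-m@np.array(d['origin']),k,c)[0].reshape(-1,2)
def load(f): return pickle.load(open('pics/'+f+'.pkl','rb'))
E
python3 - <<'E'
from h import *
a=[grab(n,n+'0') for n in('scene','side','wrist')]
for d in a: print(d['origin'],d['orientation'],d['vertical_fov'],d['k1'],d['cx'],d['cy'])
s=ctrl.get_state();print(s)
cv2.imwrite('pics/both.png',np.vstack([cv2.resize(np.hstack([a[0]['img'],a[1]['img']]),(800,300)),cv2.resize(a[2]['img'],(400,300)).repeat(1,0) if 0 else np.hstack([cv2.resize(a[2]['img'],(400,300)),np.zeros((300,400,3),np.uint8)])]))
E
```

```text
[0.96879674 0.8103768  0.70369865] [-0.71190593 -2.50044798  1.28694648] 46.66908894914659 -0.04761771937683158 257.2385034907575 186.23103595920946
[0.41102016 0.78106084 0.92583274] [-0.32260834  2.88384914 -1.0390211 ] 49.64522753816649 -0.054669206806458974 251.34150060639547 193.47671602856008
[ 0.27854267 -0.59122792  0.38486488] [ 2.38018505 -1.69796656 -0.22442281] 63.58342335791933 -0.0572161571088314 259.6791377586613 189.6477143867739
{'time': 0.15, 'joint_positions': array([ 1.2531131 ,  0.32165628, -0.07007655,  1.45138571,  0.02260801,
        1.37078185, -0.05692471]), 'qd': array([-0.00017779, -0.0023662 , -0.00097156, -0.00474288, -0.00227224,
        0.00147757, -0.00066315]), 'joint_torque': array([-1.49640246e-04, -4.91793466e+01, -4.04656408e-01, -3.12879539e+01,
       -6.40651560e-02,  4.04090609e-02,  6.13079737e-05]), 'position': array([ 0.21154026, -0.61418278,  0.22171493]), 'tool_rot': array([-3.09707814e+00, -5.18534140e-01,  5.21398962e-04]), 'ft_force': array([-0.46237669, -0.33476345,  0.95353978]), 'torque': array([ 0.02408703, -0.02770491, -0.00302756]), 'grip_force': 0.0, 'grip_width': 0.9984409455672988}
```

View pics/both.png

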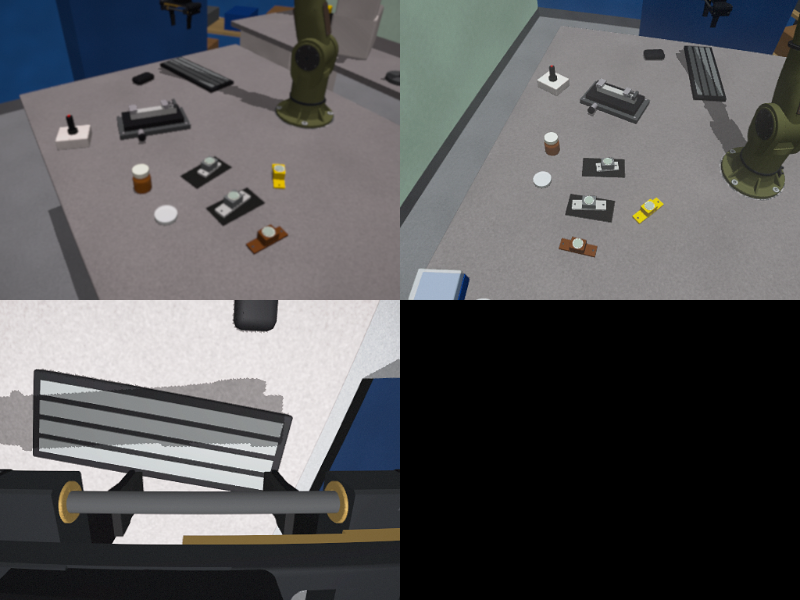

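The montage (half-scale) shows two grey carriers on black pads: scene (205,165) and (235,202), side (207,166) and (189,205). The yellow one at (279,175) and the brown one at (267,238) are look-alikes. The clamp is at scene (153,112). The lower carrier looks longer, and I'll confirm that in an enlarged crop.

```bash
python3 - <<'E'
from h import *
s=load('side0');c=load('scene0')
a=cv2.resize(s['img'][190:290,200:300],(500,500),interpolation=cv2.INTER_CUBIC)
cv2.imwrite('pics/c1.png',np.hstack([cv2.resize(a,(400,400)),cv2.resize(c['img'][190:290,225:325],(400,400),interpolation=cv2.INTER_CUBIC)]))
a=cv2.resize(s['img'][90:165,225:325],(800,600),interpolation=cv2.INTER_CUBIC)
cv2.imwrite('pics/c2.png',a)
E
```

```text
(no output)
```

View pics/c1.png

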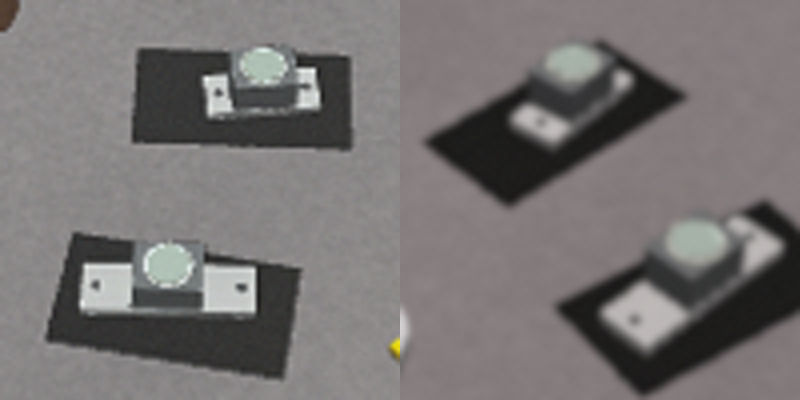

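View pics/c2.png

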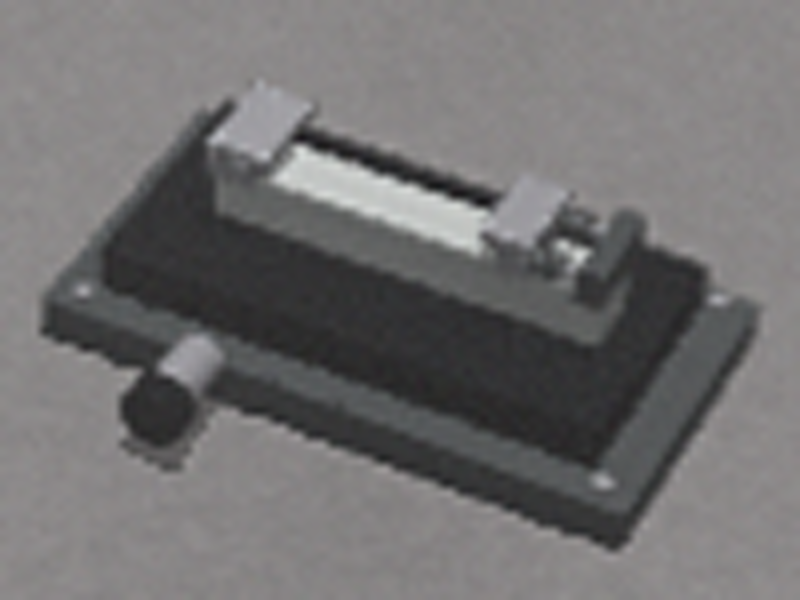

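The lower carrier in the side view (plate about 175 px long in the crop, against 117 px for the other) is the longer one, centred near side px (242,262). It is grey, so it isn't one of the coloured decoys. In the second crop the clamp's fixed lip is at the left (262,122) and the sprung lip at the right (528,210), with the end block beyond it at (615,250).

```bash
python3 - <<'E'
from h import *
s=load('side0');c=load('scene0')
P=np.array([(80,264),(256,267),(257,311),(80,308)])/4+[200,190]
w=onz(s,P,.011);print(w.round(4),w.mean(0));print([np.linalg.norm(w[i]-w[i-1]).round(4) for i in range(4)])
d=(w[1]-w[0]+w[2]-w[3]);print('yaw',np.arctan2(d[1],d[0]))
P=np.array([(602,318),(694,235),(784,245),(652,355)])
P=np.array([(600,315),(650,352),(783,250),(735,220)])/4.+[225-400/4-100+100,190]
P=P-[0,0]
P=np.array([((u-400)/4+225,v/4+190) for u,v in[(600,315),(650,354),(783,250),(733,218)]])
w2=onz(c,P,.011);print('scene',w2.round(4),w2.mean(0));print([np.linalg.norm(w2[i]-w2[i-1]).round(4) for i in range(4)])
q=lambda l,z:onz(s,np.array(l)/8.+[225,90],z)
f=q([(260,80),(315,112),(270,160),(210,142)],.087);j=q([(527,172),(573,193),(540,245),(485,232)],.089)
print(f.round(4),j.round(4)); 
F=f.mean(0);J=j.mean(0);print('fix',F,'jaw',J,J-F)
# bed top visible: stage bottom corners
g=q([(42,330),(620,550),(760,310)],0.0);print(g.round(4))
print(ctrl.get_state()['time'])
E
```

```text
[[0.5936 0.2601 0.011 ]
 [0.4841 0.2371 0.011 ]
 [0.4773 0.2681 0.011 ]
 [0.5853 0.2908 0.011 ]] [0.53510145 0.2640402  0.011     ]
[np.float64(0.0317), np.float64(0.1119), np.float64(0.0317), np.float64(0.1104)]
yaw -2.9344472734547944
scene [[0.595  0.2608 0.011 ]
 [0.5882 0.2976 0.011 ]
 [0.4824 0.2735 0.011 ]
 [0.4904 0.2382 0.011 ]] [0.53899471 0.26751984 0.011     ]
[np.float64(0.107), np.float64(0.0375), np.float64(0.1085), np.float64(0.0362)]
[[ 0.6132 -0.2846  0.087 ]
 [ 0.5875 -0.2697  0.087 ]
 [ 0.5989 -0.2361  0.087 ]
 [ 0.6243 -0.2415  0.087 ]] [[ 0.4988 -0.2503  0.089 ]
 [ 0.4794 -0.2419  0.089 ]
 [ 0.4872 -0.2083  0.089 ]
 [ 0.509  -0.2108  0.089 ]]
fix [ 0.60598328 -0.25800471  0.087     ] jaw [ 0.49361207 -0.227829    0.089     ] [-0.11237121  0.03017571  0.002     ]
[[ 0.6876 -0.2124  0.    ]
 [ 0.4372 -0.1416  0.    ]
 [ 0.3993 -0.2943  0.    ]]
0.15
```

{"op": "jog_arm", "data": {"rows": "5 -3.4 -0.4 0 0 0 -0.4;5 -3.4 -0.4 0 0 0 -0.4;5 -3.4 -0.4 0 0 0 -0.4;5 -3.4 -0.4 0 0 0 -0.4;5 -3.4 -0.4 0 0 0 -0.4", "force": 50}}

```text
time: 0.78
position: [0.3935, -0.3706, 0.2425]
tool_rot: [3.098, 0.519, -0.0]
ft_force: [0.6, -0.3, 0.3]
grip_width: 0.704
grip_force: 0.0
```

{"op": "jog_arm", "data": {"rows": "5 -3.4 -0.4 0 0 0 -0.4;5 -3.4 -0.4 0 0 0.15 -0.4;5 -3.4 -0.4 0 0 0.15 -0.4;0 0 0 0 0 0.15 -0.4;0 0 0 0 0 0.15 -0.4"}}

```text
time: 1.4
position: [0.5085, -0.232, 0.2542]
tool_rot: [-3.113, 0.424, 0.001]
ft_force: [0.1, 0.1, -0.2]
grip_width: 0.699
grip_force: 0.0
```

```bash
cat >> h.py <<'E'
def tcp():
    s=ctrl.get_state(); return np.array(s['position']),rot(s['tool_rot']),s
def down(yaw): # tool x at yaw, z down
    c,s=np.cos(yaw),np.sin(yaw); return np.array([[c,s,0],[s,-c,0],[0,0,-1]])
def togo(p,Rt):
    q,M,s=tcp(); print('t',s['time'],'shift cm',(M.T@(np.array(p)-q)*100).round(2),'then turn',R.from_matrix(M.T@Rt).as_rotvec().round(3),'F',s['ft_force'].round(1))
E
python3 - <<'E'
from h import *
d=grab('wrist','w1')
q,M,s=tcp();print(q,M.round(3))
print('cam in tool',M.T@(np.array(d['origin'])-q),(M.T@rot(d['orientation'])).round(3))
ax=np.array([-.963,.268,0]);S=np.array([.555,-.245,.07])
print(proj(d,[S,S+.055*ax]))
cv2.imwrite('pics/w1b.png',cv2.resize(d['img'],(800,600),interpolation=cv2.INTER_CUBIC))
E
```

```text
[ 0.50820951 -0.23256798  0.25417554] [[ 0.962 -0.273 -0.001]
 [-0.273 -0.962  0.   ]
 [-0.001  0.    -1.   ]]
cam in tool [ 0.07074504 -0.00163274 -0.16328252] [[ 0.005 -0.966 -0.257]
 [ 1.     0.005  0.   ]
 [ 0.001 -0.257  0.966]]
[[260.60122208 128.34829535]
 [260.56784747 176.92908268]]
```

View pics/w1b.png

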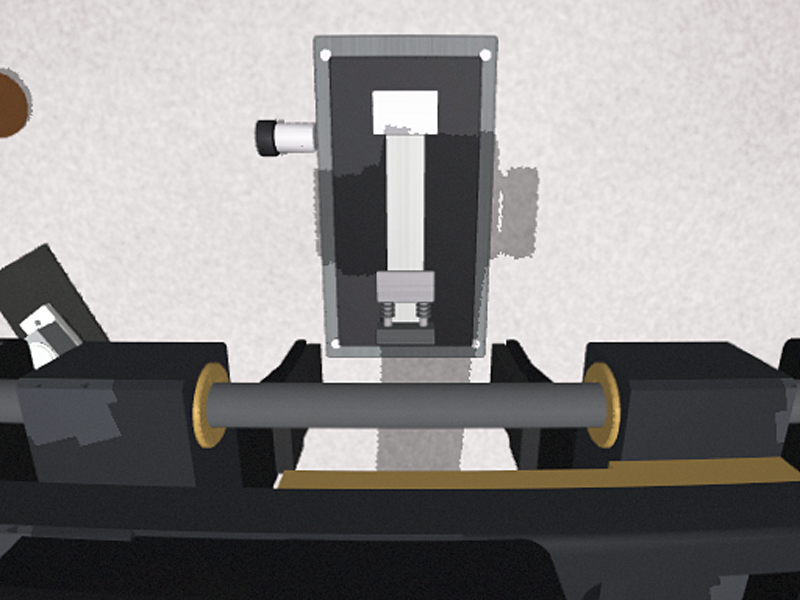

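The wrist view is centred on the clamp. The fixed lip's tip edge runs (373,134)–(437,134), the sprung lip's tip edge (377,272)–(434,271), and the bed spans columns 386–424. I'll compute the seat from these.

```bash
python3 - <<'E'
from h import *
d=load('w1'); k=512/800
f=lambda l,z:onz(d,(np.array(l)+.5)*k-.5,z)
fl=f([(373,134),(437,134)],.087).mean(0); jl=f([(377,271.5),(434,270.5)],.089).mean(0)
b=f([(387,140),(424,140),(424.5,268),(386,268)],.07)
fb=f([(373,91),(438,91)],.087).mean(0)
ax=jl-fl;print(fl,jl,'gap',np.hypot(*ax[:2]),'yaw',np.arctan2(ax[1],ax[0]),'fixed lip len',np.linalg.norm(fb-fl))
print(b.round(4)); m0=b[:2].mean(0);m1=b[2:].mean(0);e=m1-m0;print('bed yaw',np.arctan2(e[1],e[0]),np.linalg.norm(b[0]-b[1]))
st=f([(326,55),(486,55),(476,344),(336,344)],.03);e=st[2]+st[3]-st[0]-st[1];print('stage yaw',np.arctan2(e[1],e[0]))
a=ax/np.linalg.norm(ax);a[2]=0
print('seat from fix',fl+.048*a,'from jaw',jl-.043*a)
sp=load('side0'); P=np.array([(205,75),(318,70),(320,108),(208,117)])/4+[200,190]; print('spare',onz(sp,P,.011).mean(0))
togo([.537,.2655,.25],down(.207))
E
```

```text
[ 0.59806869 -0.25524553  0.087     ] [ 0.51040319 -0.23115889  0.089     ] gap 0.09091428323673541 yaw 2.873453129475632 fixed lip len 0.026563511587781006
[[ 0.5986 -0.2425  0.07  ]
 [ 0.5918 -0.267   0.07  ]
 [ 0.505  -0.244   0.07  ]
 [ 0.5125 -0.2169  0.07  ]]
bed yaw 2.867838672783675 0.025447360425248866
stage yaw 2.870119713876917
seat from fix [ 0.55179514 -0.24253159  0.087     ] from jaw [ 0.55185657 -0.24254847  0.089     ]
spare [0.50685339 0.10006407 0.011     ]
t 1.45 shift cm [-10.82 -48.7    0.42] then turn [-0.     0.001 -0.483] F [-0.5  0.1  0.4]
```

{"op": "jog_arm", "data": {"rows": "-2.02 -5.74 0 0 0 0 -0.4;-2.02 -5.74 0 0 0 0 -0.4;-2.02 -5.74 0 0 0 0 -0.4;-2.02 -5.74 0 0 0 0 -0.4;-2.02 -5.74 0 0 0 0 -0.4"}}

```text
time: 2.08
position: [0.4863, 0.0721, 0.2546]
tool_rot: [3.113, -0.417, 0.001]
ft_force: [0.8, -0.2, 0.4]
grip_width: 0.701
grip_force: 0.0
```

{"op": "jog_arm", "data": {"rows": "-2.02 -5.74 0 0 0 0 -0.4;-2.02 -5.74 0 0 0 0 -0.4;-2.02 -5.74 0 0 0 -0.16 -0.4;0 0 1 0 0 -0.16 -0.4;0 0 2 0 0 -0.16 -0.4"}}

```text
time: 2.7
position: [0.474, 0.2538, 0.2246]
tool_rot: [-3.122, -0.347, -0.002]
ft_force: [-0.6, -0.4, -0.4]
grip_width: 0.704
grip_force: 0.0
```

```bash
python3 - <<'E'
from h import *
d=grab('wrist','w2')
q,M,s=tcp();print(q,M.round(3))
cv2.imwrite('pics/w2b.png',cv2.resize(d['img'],(800,600),interpolation=cv2.INTER_CUBIC))
E
```

```text
[0.47253392 0.25222818 0.22142188] [[ 0.975  0.223 -0.004]
 [ 0.223 -0.975 -0.001]
 [-0.004  0.    -1.   ]]
```

View pics/w2b.png

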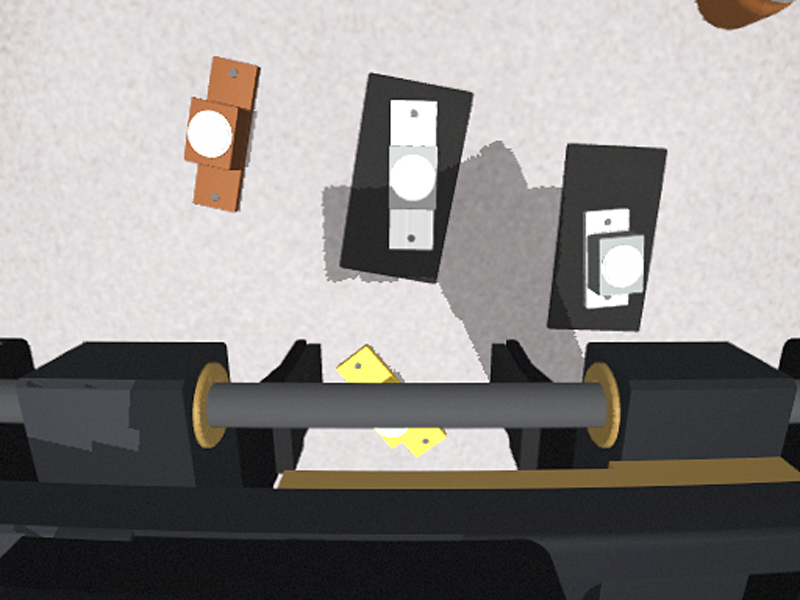

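The longer carrier is at (413,175), with plate corners (390,100), (438,100), (433,249) and (390,249). The spare is at (610,260), and the brown and yellow decoys are well off to the sides.

```bash
python3 - <<'E'
from h import *
d=load('w2'); k=512/800
w=onz(d,(np.array([(390,100),(438,100),(433,249.5),(389.5,249.5)])+.5)*k-.5,.011)
print(w.round(4),[np.linalg.norm(w[i]-w[i-1]).round(4) for i in range(4)])
c=w.mean(0);e=w[0]+w[1]-w[2]-w[3];y=np.arctan2(e[1],e[0]);print(c,y)
togo([c[0],c[1],.06],down(y))
E
```

```text
[[0.5888 0.2923 0.011 ]
 [0.5965 0.2579 0.011 ]
 [0.4877 0.2358 0.011 ]
 [0.4802 0.2692 0.011 ]] [np.float64(0.111), np.float64(0.0352), np.float64(0.111), np.float64(0.0342)]
[0.53829096 0.26379444 0.011     ] 0.20510840726057866
t 2.75 shift cm [ 6.73  0.33 16.12] then turn [0.001 0.004 0.02 ] F [-0.7 -1.5 -2.4]
```

{"op": "jog_arm", "data": {"rows": "1.68 0.08 4 0 0 0.02 -0.4;1.68 0.08 4 0 0.004 0 -0.4;1.68 0.08 4 0 0 0 -0.4;1.68 0.08 3.5 0 0 0 -0.4;0 0 0 0 0 0 -0.4"}}

```text
time: 3.38
position: [0.5396, 0.2608, 0.0667]
tool_rot: [3.127, 0.298, -0.003]
ft_force: [-0.1, 0.4, 0.3]
grip_width: 0.701
grip_force: 0.0
```

```bash
python3 - <<'E'
from h import *
togo([.5383,.2638,.009],down(.205))
E
```

```text
t 3.375 shift cm [-0.06 -0.32  5.77] then turn [ 0.001  0.002 -0.015] F [-0.1  0.4  0.3]
```

{"op": "jog_arm", "data": {"rows": "0 -0.3 2.5 0 0 -0.015 -0.4;0 0 2.2 0 0 0 -0.4;0 0 0.8 0 0 0 -0.4;0 0 0.3 0 0 0 -0.4;0 0 0 0 0 0 -0.4"}}

```text
time: 4.0
position: [0.5408, 0.2657, 0.0122]
tool_rot: [-3.124, -0.324, -0.007]
ft_force: [0.2, -0.5, -0.3]
grip_width: 0.705
grip_force: 0.0
```

```bash
python3 - <<'E'
from h import *
togo([.5383,.2638,.009],down(.205))
E
```

```text
t 4.0 shift cm [-0.28  0.14  0.32] then turn [ 0.    -0.005  0.002] F [ 0.2 -0.5 -0.3]
```

{"op": "jog_arm", "data": {"rows": "-0.2 0 0.2 0 0 0 -0.4;0 0 0 0 0 0 1;0 0 0 0 0 0 1;0 0 0 0 0 0 1;0 0 0 0 0 0 1", "force": 50}}

```text
time: 4.62
position: [0.5387, 0.2649, 0.0097]
tool_rot: [3.125, 0.324, 0.006]
ft_force: [-0.6, -0.6, 0.4]
grip_width: 0.383
grip_force: 50.0
```

{"op": "jog_arm", "data": {"rows": "0 0 0 0 0 0 1;0 0 0 0 0 0 1;0 0 0 0 0 0 1;0 0 -3 0 0 0 1;0 0 -5 0 0 0 1"}}

```text
time: 5.25
position: [0.5362, 0.2644, 0.0881]
tool_rot: [3.125, 0.325, -0.002]
ft_force: [0.7, -0.6, -1.5]
grip_width: 0.385
grip_force: 50.0
```

{"op": "jog_arm", "data": {"rows": "0 0 -5 0 0 0 1;0 0 -5 0 0 0 1;0 0 0 0 0 0 1"}}

```text
time: 5.62
position: [0.5396, 0.2672, 0.1938]
tool_rot: [-3.122, -0.325, -0.018]
ft_force: [0.4, 1.5, -2.1]
grip_width: 0.387
grip_force: 50.0
```

```bash
python3 - <<'E'
from h import *
c=grab('side','side1')
d=grab('wrist','w3')
for _ in range(4):
  q,M,s=tcp();print(q.round(4),s['tool_rot'].round(4),s['ft_force'].round(1),s['torque'].round(2));imaging.get_image('wrist')
u,v=proj(c,q)[0];print(u,v)
k,cc=K(c)
u=int(u);v=int(v)
cv2.imwrite('pics/s1b.png',cv2.resize(c['img'][v-50:v+40,u-60:u+60],(800,600),interpolation=cv2.INTER_CUBIC))
togo([.5518+.0963*0,-.2425,.24],down(-.271))
E
```

```text
[0.5374 0.265  0.1891] [-3.1247 -0.3246 -0.0056] [ 0.8 -0.4 -3.4] [ 0.01  0.08 -0.01]
[0.5369 0.2646 0.188 ] [3.1243e+00 3.2450e-01 2.5000e-03] [ 0.1 -0.4 -2.7] [ 0.01 -0.02  0.01]
[0.5367 0.2643 0.1875] [3.1241e+00 3.2430e-01 1.0000e-03] [ 0.9 -0.1 -2.3] [0.02 0.02 0.03]
[0.5367 0.2644 0.1875] [3.1242e+00 3.2440e-01 7.0000e-04] [-0.8  0.5 -2. ] [ 0.02  0.   -0.03]
241.12711302334228 220.82366540610818
t 5.925 shift cm [-8.94 49.92 -5.22] then turn [ 0.    -0.001  0.478] F [-0.4 -0.5 -1.8]
```

View pics/s1b.png

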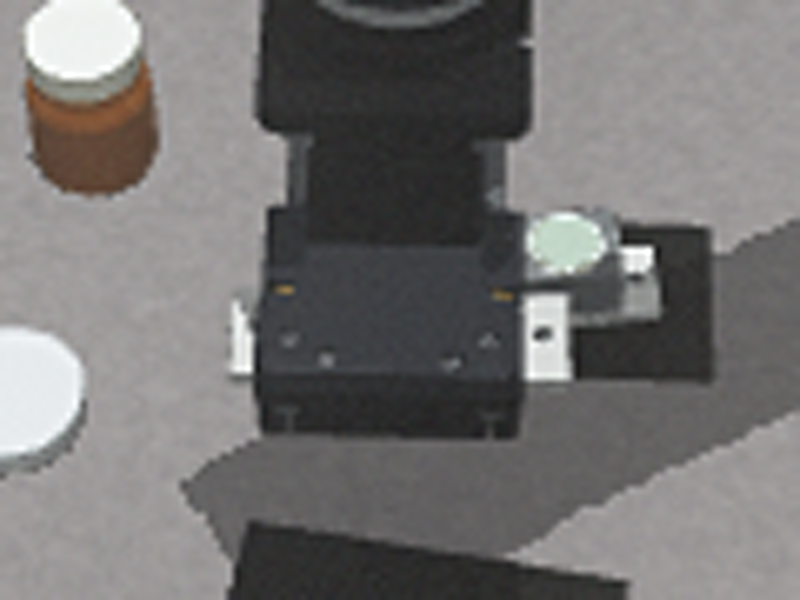

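The carrier is held near level and across the block; the jar (90,110), the dish (30,390) and the spare are undisturbed. Next I'll carry it over the clamp.

{"op": "jog_arm", "data": {"rows": "-0.5 3 -0.5 0 0 0 1;-1.1 5.8 -0.5 0 0 0 1;-1.1 5.8 0 0 0 0 1;-1.1 5.8 0 0 0 0 1;-1.1 5.8 0 0 0 0 1"}}

```text
time: 6.55
position: [0.5429, -0.0034, 0.1985]
tool_rot: [-3.124, -0.324, -0.004]
ft_force: [1.0, 0.1, -1.3]
grip_width: 0.388
grip_force: 50.0
```

{"op": "jog_arm", "data": {"rows": "-1.1 5.8 0 0 0 0 1;-1.1 5.8 0 0 0 0 1;-1.1 5.8 0 0 0 0 1;-0.8 5.8 0 0 0 0 1;0 0.5 0 0 0 0.16 1"}}

```text
time: 7.18
position: [0.5499, -0.2488, 0.1971]
tool_rot: [3.141, 0.053, 0.001]
ft_force: [-0.8, 1.6, -2.2]
grip_width: 0.385
grip_force: 50.0
```

{"op": "jog_arm", "data": {"rows": "0 0 0 0 0 0.16 1;0 0 0 0 0 0.158 1;0 0 0 0 0.13 0 1;0 0 0 0 0.13 0 1;0 0 0 0 0 0 1"}}

```text
time: 7.8
position: [0.5485, -0.2412, 0.1968]
tool_rot: [3.054, -0.419, 0.396]
ft_force: [0.2, -1.0, -2.3]
grip_width: 0.389
grip_force: 50.0
```

```bash
cat >> h.py <<'E'
S=np.array([.5518,-.2425,.07]); Y=2.871
A=np.array([np.cos(Y),np.sin(Y),0]); B=np.array([-np.sin(Y),np.cos(Y),0]); D=.0048
def goal(cx,cz,deg):
    t=np.radians(deg)
    Rt=down(Y-np.pi)@R.from_rotvec([0,t,0]).as_matrix()
    togo(S+A*(cx/1e3+D*np.sin(t))+np.array([0,0,cz/1e3+D*np.cos(t)]),Rt)
def where():
    q,M,s=tcp(); p=q+M[:,2]*D-S
    E=np.c_[A,B,[0,0,1]].T@M; t=np.degrees(np.arcsin(E[2,0]))
    cx,cy,cz=p@A*1e3,p@B*1e3,p[2]*1e3; c,sn=np.cos(np.radians(t)),np.sin(np.radians(t))
    print('t %.2f cx %.1f cy %.1f cz %.1f tilt %.2f roll %.2f yaw %.2f'%(s['time'],cx,cy,cz,t,np.degrees(E[2,1]),np.degrees(np.arctan2(-E[1,0],-E[0,0]))),
     'right bottom (%.1f %.1f) topx %.1f left bottom (%.1f %.1f)'%(cx+55*c,cz-55*sn,cx+55*c+8*sn,cx-55*c,cz+55*sn),'F clamp',np.round([s['ft_force']@A,s['ft_force']@B,s['ft_force'][2]],1),'grip',s['grip_force'])
E
python3 - <<'E'
from h import *
imaging.get_image('wrist');where()
goal(-14,60,15)
E
```

```text
t 7.85 cx 0.2 cy -0.4 cz 123.6 tilt 14.90 roll -0.07 yaw -0.10 right bottom (53.4 109.5) topx 55.4 left bottom (-53.0 137.8) F clamp [-0.9  0.5 -1.4] grip 49.99958083033562
t 7.85 shift cm [-0.26  0.04  6.51] then turn [-0.001  0.002 -0.002] F [ 0.8 -0.7 -1.4]
```

{"op": "jog_arm", "data": {"rows": "-0.1 0.04 2.5 0 0 0 1;-0.1 0 2.5 0 0 0 1;-0.06 0 1.5 0 0 0 1;0 0 0 0 0 0 1;0 0 0 0 0 0 1"}}

```text
time: 8.48
position: [0.5669, -0.2461, 0.1368]
tool_rot: [3.053, -0.417, 0.407]
ft_force: [-0.0, 0.7, -1.8]
grip_width: 0.387
grip_force: 50.0
```

```bash
python3 - <<'E'
from h import *
d=grab('side','s2');where();goal(-14,18,15)
u,v=[int(a) for a in proj(d,S)[0]]
cv2.imwrite('pics/s2b.png',cv2.resize(d['img'][v-45:v+30,u-50:u+50],(800,600),interpolation=cv2.INTER_CUBIC))
E
```

```text
t 8.53 cx -16.7 cy -0.5 cz 62.5 tilt 15.19 roll -0.08 yaw -0.05 right bottom (36.3 48.1) topx 38.4 left bottom (-69.8 76.9) F clamp [-1.  -1.1 -1.8] grip 49.99949240125716
t 8.525 shift cm [-1.43  0.05  4.22] then turn [-0.001 -0.003 -0.001] F [ 1.3  0.8 -1.8]
```

View pics/s2b.png

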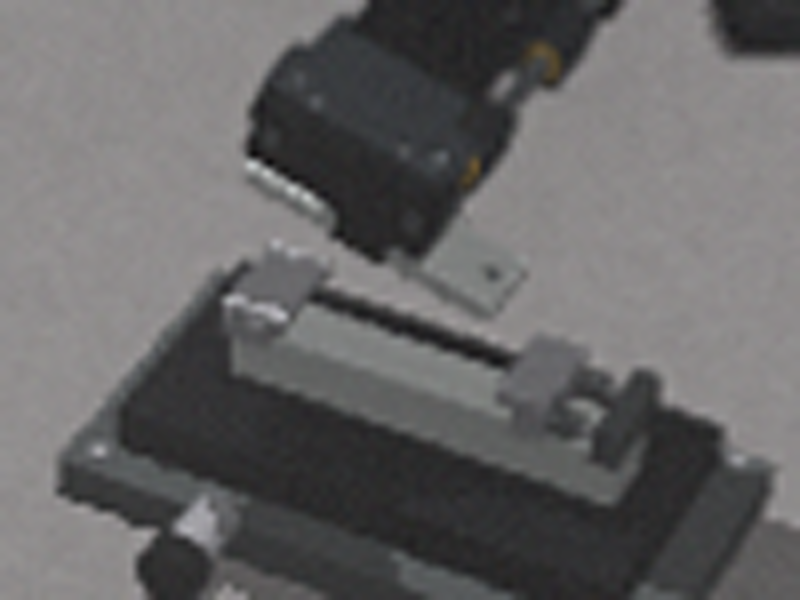

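The carrier is tilted the right way: its free end (528,270)–(490,315) hangs low towards the sprung jaw, and the rear end is high above the fixed jaw. I'll check that corner against the prediction.

```bash
python3 - <<'E'
from h import *
d=load('s2')
u,v=[int(a) for a in proj(d,S)[0]]
q,M,s=tcp();p=q+M[:,2]*D
for l in [(x,y,z) for x in(-.055,) for y in(.017,-.017) for z in(0,.008)]:
    P=p+M@(np.array(l)*[1,1,-1]); print(l,((proj(d,P)[0]-[u-50,v-45]+.5)*8).round(0))
for n,l in dict(fl1=(-.048,.021,.017),fl2=(-.048,-.021,.017),jl1=(.043,.02,.019),jl2=(.043,-.02,.019)).items():
    print(n,((proj(d,S+A*l[0]+B*l[1]+[0,0,l[2]])[0]-[u-50,v-45]+.5)*8).round(0))
E
```

```text
(-0.055, 0.017, 0) [518. 274.]
(-0.055, 0.017, 0.008) [525. 260.]
(-0.055, -0.017, 0) [481. 323.]
(-0.055, -0.017, 0.008) [487. 309.]
fl1 [326. 265.]
fl2 [278. 324.]
jl1 [531. 334.]
jl2 [488. 392.]
```

{"op": "jog_arm", "data": {"rows": "-0.5 0.05 1.6 0 0 0 1;-0.5 0 1.6 0 0 0 1;-0.3 0 0.9 0 0 0 1;0 0 0 0 0 0 1;0 0 0 0 0 0 1"}}

```text
time: 9.15
position: [0.5644, -0.2459, 0.0932]
tool_rot: [3.053, -0.417, 0.406]
ft_force: [0.5, 0.1, -2.2]
grip_width: 0.382
grip_force: 50.0
```

```bash
python3 - <<'E'
from h import *
imaging.get_image('wrist');where();goal(-14.5,16,15)
E
```

```text
t 9.20 cx -14.4 cy -0.0 cz 18.9 tilt 15.16 roll -0.09 yaw -0.06 right bottom (38.6 4.5) topx 40.7 left bottom (-67.5 33.2) F clamp [ 0.4  0.3 -2.7] grip 49.9994779843837
t 9.2 shift cm [-0.07  0.    0.28] then turn [-0.001 -0.003 -0.001] F [-0.5 -0.1 -2.7]
```

{"op": "jog_arm", "data": {"rows": "-0.05 0 0.19 0 0 0 1;0 0 0 0 0 0 1;0 0 0 0 0 0 1"}}

```text
time: 9.57
position: [0.5641, -0.2459, 0.0911]
tool_rot: [3.053, -0.417, 0.405]
ft_force: [0.6, -0.7, -2.0]
grip_width: 0.388
grip_force: 50.0
```

{"op": "jog_arm", "data": {"rows": "-0.026 0 0.097 0 0 0 1;0 0 0 0 0 0 1;0 0 0 0 0 0 1"}}

```text
time: 9.95
position: [0.5641, -0.2459, 0.09]
tool_rot: [3.053, -0.417, 0.405]
ft_force: [0.9, 0.7, -2.3]
grip_width: 0.391
grip_force: 50.0
```

{"op": "jog_arm", "data": {"rows": "-0.026 0 0.097 0 0 0 1;0 0 0 0 0 0 1;0 0 0 0 0 0 1"}}

```text
time: 10.32
position: [0.5643, -0.246, 0.0895]
tool_rot: [3.052, -0.417, 0.406]
ft_force: [-2.2, 0.1, 3.5]
grip_width: 0.387
grip_force: 50.0
```

```bash
python3 - <<'E'
from h import *
where()
E
```

```text
t 10.32 cx -14.2 cy -0.0 cz 14.8 tilt 15.14 roll -0.08 yaw -0.05 right bottom (38.8 0.5) topx 40.9 left bottom (-67.3 29.2) F clamp [2.2 0.5 3.5] grip 49.999358262866735
```

The end touched the bed at the expected height. I'll lift 1 mm and slide in under the lip.

{"op": "jog_arm", "data": {"rows": "0.026 0 -0.097 0 0 0 1;-0.29 0 -0.078 0 0 0 1;-0.29 0 -0.078 0 0 0 1;-0.19 0 -0.052 0 0 0 1;0 0 0 0 0 0 1"}}

```text
time: 10.95
position: [0.556, -0.2437, 0.0898]
tool_rot: [3.053, -0.417, 0.404]
ft_force: [-0.4, -0.1, 0.1]
grip_width: 0.386
grip_force: 50.0
```

```bash
python3 - <<'E'
from h import *
imaging.get_image('wrist');where()
E
```

```text
t 11.00 cx -5.6 cy -0.0 cz 15.1 tilt 15.06 roll -0.10 yaw -0.06 right bottom (47.5 0.8) topx 49.6 left bottom (-58.7 29.4) F clamp [-0.6  0.4 -0.8] grip 49.99956641346216
```

{"op": "jog_arm", "data": {"rows": "-0.193 0 -0.052 0 0 0 1;0 0 0 0 0 0 1;0 0 0 0 0 0 1"}}

```text
time: 11.38
position: [0.555, -0.2433, 0.0902]
tool_rot: [3.053, -0.417, 0.407]
ft_force: [3.4, -2.3, -2.9]
grip_width: 0.382
grip_force: 50.0
```

```bash
python3 - <<'E'
from h import *
where()
E
```

```text
t 11.38 cx -4.6 cy -0.1 cz 15.6 tilt 15.17 roll -0.10 yaw -0.06 right bottom (48.5 1.2) topx 50.6 left bottom (-57.7 30.0) F clamp [-3.9  1.3 -2.9] grip 49.99946091324091
```

{"op": "jog_arm", "data": {"rows": "-0.29 0 -0.078 0 0 0 1;-0.29 0 -0.078 0 0 0 1;-0.29 0 -0.078 0 0 0 1;-0.29 0 -0.078 0 0 0 1;0 0 0 0 0 0 1"}}

```text
time: 12.0
position: [0.5444, -0.2404, 0.0907]
tool_rot: [3.051, -0.416, 0.411]
ft_force: [7.1, -3.0, -6.1]
grip_width: 0.386
grip_force: 50.0
```

```bash
python3 - <<'E'
from h import *
imaging.get_image('wrist');where()
E
```

```text
t 12.05 cx 6.3 cy -0.1 cz 16.1 tilt 15.35 roll -0.09 yaw -0.05 right bottom (59.4 1.6) topx 61.5 left bottom (-46.7 30.7) F clamp [-7.9 -0.1 -7.3] grip 49.99952464364469
```

{"op": "jog_arm", "data": {"rows": "-0.08 0 0.31 0 -0.055 0 1;-0.063 0 0.314 0 -0.055 0 1;0 0 0 0 0 0 1;0 0 0 0 0 0 1"}}

```text
time: 12.55
position: [0.5457, -0.2407, 0.0847]
tool_rot: [3.083, -0.42, 0.247]
ft_force: [7.9, -2.6, -5.0]
grip_width: 0.386
grip_force: 50.0
```

```bash
python3 - <<'E'
from h import *
imaging.get_image('wrist');where();goal(7.4,4.6,4)
E
```

```text
t 12.60 cx 5.7 cy -0.0 cz 9.9 tilt 9.15 roll -0.09 yaw -0.03 right bottom (60.0 1.2) topx 61.2 left bottom (-48.6 18.7) F clamp [-9.   0.3 -4.4] grip 49.99950259923935
t 12.6 shift cm [-0.21  0.    0.5 ] then turn [-0.002 -0.09  -0.001] F [ 8.6 -2.7 -4.4]
```

{"op": "jog_arm", "data": {"rows": "-0.2 0 -0.03 0 0 0 1;0 0 0 0 0 0 1;0 0 0 0 0 0 1"}}

```text
time: 12.98
position: [0.5436, -0.2402, 0.0847]
tool_rot: [3.083, -0.421, 0.247]
ft_force: [9.2, -2.2, -4.3]
grip_width: 0.391
grip_force: 50.0
```

```bash
python3 - <<'E'
from h import *
where();goal(8,4.4,4)
E
```

```text
t 12.97 cx 7.7 cy -0.1 cz 10.0 tilt 9.16 roll -0.09 yaw -0.04 right bottom (62.0 1.2) topx 63.3 left bottom (-46.6 18.7) F clamp [-9.4 -0.3 -4.3] grip 49.99960100278258
t 12.975 shift cm [-0.07  0.01  0.55] then turn [-0.002 -0.09  -0.001] F [ 9.2 -2.2 -4.3]
```

{"op": "jog_arm", "data": {"rows": "-0.05 0 0.275 0 -0.045 0 1;-0.04 0 0.275 0 -0.045 0 1;0 0 0 0 0 0 1;0 0 0 0 0 0 1"}}

```text
time: 13.48
position: [0.5444, -0.2404, 0.0796]
tool_rot: [3.103, -0.423, 0.111]
ft_force: [8.5, -3.3, -2.3]
grip_width: 0.386
grip_force: 50.0
```

```bash
python3 - <<'E'
from h import *
where();goal(8,0.5,0)
E
```

```text
t 13.47 cx 7.3 cy -0.1 cz 4.8 tilt 4.10 roll -0.09 yaw -0.02 right bottom (62.2 0.9) topx 62.8 left bottom (-47.5 8.7) F clamp [-9.   0.9 -2.3] grip 49.99955375678837
t 13.475 shift cm [-0.06  0.01  0.43] then turn [-0.002 -0.072 -0.   ] F [ 8.5 -3.3 -2.3]
```

{"op": "jog_arm", "data": {"rows": "-0.08 0 0 0 0 0 1;-0.02 0 0.22 0 -0.036 0 1;-0.02 0 0.2 0 -0.036 0 1;0 0 0 0 0 0 1;0 0 0 0 0 0 1"}}

```text
time: 14.1
position: [0.544, -0.2402, 0.0757]
tool_rot: [-3.112, 0.424, -0.002]
ft_force: [9.0, -2.2, -1.6]
grip_width: 0.384
grip_force: 50.0
```

```bash
python3 - <<'E'
from h import *
where();goal(8,0.0,0)
d=grab('side','s3')
u,v=[int(a) for a in proj(d,S)[0]]
cv2.imwrite('pics/s3b.png',cv2.resize(d['img'][v-45:v+30,u-50:u+50],(800,600),interpolation=cv2.INTER_CUBIC))
E
```

```text
t 14.10 cx 8.1 cy -0.1 cz 0.9 tilt 0.05 roll -0.08 yaw -0.01 right bottom (63.1 0.9) topx 63.2 left bottom (-46.9 1.0) F clamp [-9.3 -0.3 -1.6] grip 49.99924689531326
t 14.1 shift cm [0.02 0.01 0.09] then turn [-0.001 -0.001 -0.   ] F [ 9.  -2.2 -1.6]
```

View pics/s3b.png

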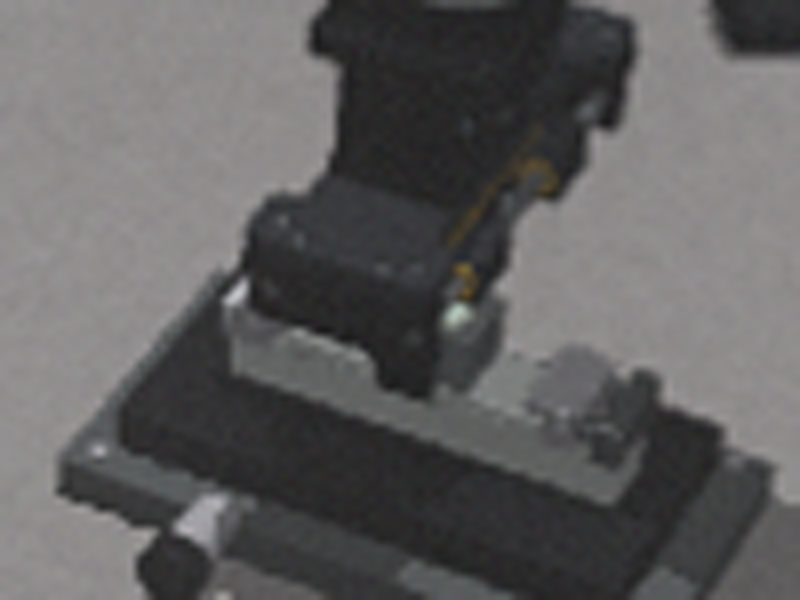

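The carrier lies flat between the jaws, with the sprung lip (575,375) pushed back towards its end block. Next I'll settle it on the bed and ease back so the spring pushes it home.

{"op": "jog_arm", "data": {"rows": "0 0 0.05 0 0 0 1;0.25 0 0 0 0 0 1;0.25 0 0 0 0 0 1;0.25 0 0 0 0 0 1;0 0 0 0 0 0 1"}}

```text
time: 14.78
position: [0.5477, -0.2413, 0.0757]
tool_rot: [-3.111, 0.424, 0.011]
ft_force: [-2.8, -0.1, 11.3]
grip_width: 0.382
grip_force: 50.0
```

```bash
python3 - <<'E'
from h import *
imaging.get_image('wrist');where();goal(0,0.0,0)
E
```

```text
t 14.82 cx 4.3 cy -0.0 cz 0.9 tilt -0.39 roll -0.04 yaw -0.03 right bottom (59.3 1.2) topx 59.2 left bottom (-50.7 0.5) F clamp [ 2.8 -0.8 10.3] grip 49.99958454631269
t 14.825 shift cm [0.43 0.   0.08] then turn [-0.001  0.007 -0.001] F [-2.4  1.5 10.3]
```

{"op": "jog_arm", "data": {"rows": "0 0 -0.05 0 0 0 1;0 0 0 0 0 0 1;0 0 0 0 0 0 1"}}

```text
time: 15.2
position: [0.5477, -0.2413, 0.0757]
tool_rot: [-3.111, 0.424, 0.01]
ft_force: [-1.1, 0.8, 7.1]
grip_width: 0.386
grip_force: 50.0
```

```bash
python3 - <<'E'
from h import *
where()
d=grab('scene','c3')
u,v=[int(a) for a in proj(d,S)[0]]
a=cv2.resize(d['img'][v-35:v+25,u-40:u+40],(800,600),interpolation=cv2.INTER_CUBIC)
cv2.imwrite('pics/c3b.png',a)
E
```

```text
t 15.20 cx 4.3 cy -0.0 cz 0.9 tilt -0.39 roll -0.05 yaw -0.03 right bottom (59.3 1.3) topx 59.3 left bottom (-50.7 0.5) F clamp [ 1.3 -0.5  7.1] grip 49.999664509668946
```

View pics/c3b.png

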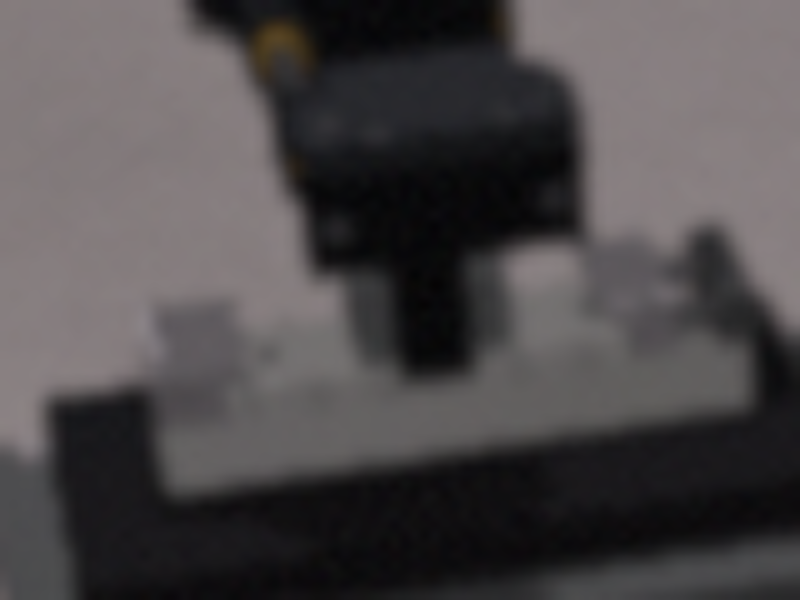

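The plate is flat, with its left end already under the fixed lip (200,360), and the jaw is still back. It looks like friction from pressing on the bed, so I'll ease the downward load.

{"op": "jog_arm", "data": {"rows": "0 0 -0.07 0 0 0 1;0 0 0 0 0 0 1;0 0 0 0 0 0 1"}}

```text
time: 15.62
position: [0.5481, -0.2414, 0.0757]
tool_rot: [-3.111, 0.424, 0.009]
ft_force: [0.6, -0.1, 6.7]
grip_width: 0.389
grip_force: 50.0
```

```bash
python3 - <<'E'
from h import *
where()
E
```

```text
t 15.62 cx 3.9 cy -0.1 cz 0.9 tilt -0.35 roll -0.07 yaw -0.03 right bottom (58.9 1.2) topx 58.8 left bottom (-51.1 0.6) F clamp [-0.6 -0.1  6.7] grip 49.99981583096087
```

{"op": "jog_arm", "data": {"rows": "0 0 -0.09 0 0 0 1;0 0 0 0 0 0 1;0 0 0 0 0 0 1"}}

```text
time: 16.0
position: [0.5481, -0.2414, 0.0757]
tool_rot: [-3.11, 0.424, 0.009]
ft_force: [4.9, -1.3, 2.9]
grip_width: 0.39
grip_force: 50.0
```

```bash
python3 - <<'E'
from h import *
where()
E
```

```text
t 16.00 cx 3.9 cy -0.0 cz 0.9 tilt -0.35 roll -0.09 yaw -0.03 right bottom (58.9 1.3) topx 58.8 left bottom (-51.1 0.6) F clamp [-5.1 -0.1  2.9] grip 49.999451246112585
```

{"op": "jog_arm", "data": {"rows": "0.15 0 -0.02 0 0 0 1;0.15 0 0 0 0 0 1;0 0 0 0 0 0 1;0 0 0 0 0 0 1"}}

```text
time: 16.5
position: [0.5489, -0.2417, 0.0757]
tool_rot: [-3.11, 0.424, 0.017]
ft_force: [0.0, 0.1, 7.0]
grip_width: 0.385
grip_force: 50.0
```

```bash
python3 - <<'E'
from h import *
where()
E
```

```text
t 16.50 cx 3.1 cy -0.0 cz 0.9 tilt -0.63 roll -0.08 yaw -0.03 right bottom (58.1 1.5) topx 58.0 left bottom (-51.9 0.3) F clamp [ 0.  -0.1  7. ] grip 50.00012774951756
```

{"op": "jog_arm", "data": {"rows": "0 0 -0.1 0 0.01 0 1;0 0 0 0 0 0 1;0 0 0 0 0 0 1"}}

```text
time: 16.88
position: [0.5501, -0.242, 0.0758]
tool_rot: [-3.111, 0.424, -0.004]
ft_force: [6.3, -2.3, -1.0]
grip_width: 0.387
grip_force: 50.0
```

```bash
python3 - <<'E'
from h import *
where()
E
```

```text
t 16.88 cx 1.7 cy -0.0 cz 1.0 tilt 0.12 roll -0.11 yaw -0.03 right bottom (56.7 0.9) topx 56.7 left bottom (-53.3 1.2) F clamp [-6.7  0.5 -1. ] grip 49.999784622341394
```

{"op": "jog_arm", "data": {"rows": "0 0 -0.1 0 0.005 0 1;0 0 0 0 0 0 1;0 0 0 0 0 0 1"}}

```text
time: 17.25
position: [0.5499, -0.2419, 0.0763]
tool_rot: [-3.112, 0.424, -0.011]
ft_force: [6.4, -2.0, -2.9]
grip_width: 0.388
grip_force: 50.0
```

```bash
python3 - <<'E'
from h import *
where()
E
```

```text
t 17.25 cx 1.9 cy -0.1 cz 1.5 tilt 0.37 roll -0.12 yaw -0.03 right bottom (56.9 1.1) topx 57.0 left bottom (-53.1 1.8) F clamp [-6.7  0.2 -2.9] grip 49.999830052256584
```

It was friction from the pressing; the carrier now moves freely against the spring (6.7 N). I'll ease it back the last 2 mm.

{"op": "jog_arm", "data": {"rows": "0.1 0 0 0 0 0 1;0.1 0 0 0 0 0 1;0.05 0 0 0 0 0 1;0 0 0 0 0 0 1;0 0 0 0 0 0 1"}}

```text
time: 17.88
position: [0.5519, -0.2425, 0.0762]
tool_rot: [-3.111, 0.424, -0.009]
ft_force: [5.3, -2.1, -2.6]
grip_width: 0.386
grip_force: 50.0
```

```bash
python3 - <<'E'
from h import *
where()
E
```

```text
t 17.88 cx -0.1 cy -0.1 cz 1.4 tilt 0.32 roll -0.13 yaw -0.03 right bottom (54.9 1.1) topx 54.9 left bottom (-55.1 1.7) F clamp [-5.7  0.6 -2.6] grip 49.99986542388797
```

{"op": "jog_arm", "data": {"rows": "0.08 0 0.03 0 -0.005 0 1;0.05 0 0.03 0 0 0 1;0 0 0.03 0 0 0 1;0 0 0 0 0 0 1;0 0 0 0 0 0 1"}}

```text
time: 18.5
position: [0.5526, -0.2427, 0.0758]
tool_rot: [-3.111, 0.425, 0.001]
ft_force: [1.8, 0.2, -3.3]
grip_width: 0.384
grip_force: 50.0
```

```bash
python3 - <<'E'
from h import *
where()
E
```

```text
t 18.50 cx -0.8 cy -0.1 cz 1.0 tilt -0.05 roll -0.11 yaw -0.04 right bottom (54.2 1.0) topx 54.2 left bottom (-55.8 0.9) F clamp [-1.6 -0.7 -3.3] grip 50.00002808868885
```

{"op": "jog_arm", "data": {"rows": "0.02 0 0.03 0 0 0 1;0 0 0.02 0 0 0 1;0 0 0 0 0 0 1;0 0 0 0 0 0 1;0 0 0 0 0 0 1"}}

```text
time: 19.12
position: [0.5526, -0.2427, 0.0757]
tool_rot: [-3.111, 0.425, 0.002]
ft_force: [-5.3, 1.7, 1.8]
grip_width: 0.385
grip_force: 50.0
```

```bash
python3 - <<'E'
from h import *
where()
E
```

```text
t 19.12 cx -0.8 cy -0.0 cz 0.9 tilt -0.07 roll -0.09 yaw -0.04 right bottom (54.2 1.0) topx 54.2 left bottom (-55.8 0.9) F clamp [ 5.5 -0.2  1.8] grip 50.000062538310885
```

It is firmly seated against the fixed jaw and the bed. I'll hold briefly, then release and lift clear.

{"op": "jog_arm", "data": {"rows": "-0.03 0 0 0 0 0 1;0 0 0 0 0 0 1;0 0 0 0 0 0 -0.4;0 0 0 0 0 0 -0.4;0 0 0 0 0 0 -0.4"}}

```text
time: 19.75
position: [0.5544, -0.2431, 0.0765]
tool_rot: [-3.112, 0.424, -0.005]
ft_force: [-0.1, 0.7, 0.1]
grip_width: 0.638
grip_force: 0.0
```

{"op": "jog_arm", "data": {"rows": "0 0 0 0 0 0 -0.4;0 0 -2 0 0 0 -0.4;0 0 -4 0 0 0 -0.4;-2 0 -5 0 0 0 -0.4;-4 0 -4 0 0 0 -0.4"}}

```text
time: 20.38
position: [0.4965, -0.2269, 0.2295]
tool_rot: [-3.112, 0.423, -0.009]
ft_force: [-0.4, -1.2, 0.6]
grip_width: 0.697
grip_force: 0.0
```

```bash
python3 - <<'E'
from h import *
imaging.get_image('side')
d=grab('wrist','w5');q,M,s=tcp();print(q,s['grip_width'],s['ft_force'].round(1),s['time'])
cv2.imwrite('pics/w5b.png',cv2.resize(d['img'],(800,600),interpolation=cv2.INTER_CUBIC))
for l in[(-.048,0,.017),(.055,.02,.0),(.047,.02,.019),(.047,-.02,.019)]: print(l,(proj(d,S+A*l[0]+B*l[1]+[0,0,l[2]])[0]*800/512).round())
E
```

```text
[ 0.49600026 -0.22732245  0.23314704] 0.7012582814367398 [ 0.2 -0.6  0.5] 20.475
(-0.048, 0, 0.017) [406. 108.]
(0.055, 0.02, 0.0) [435. 268.]
(0.047, 0.02, 0.019) [437. 262.]
(0.047, -0.02, 0.019) [376. 262.]
```

View pics/w5b.png

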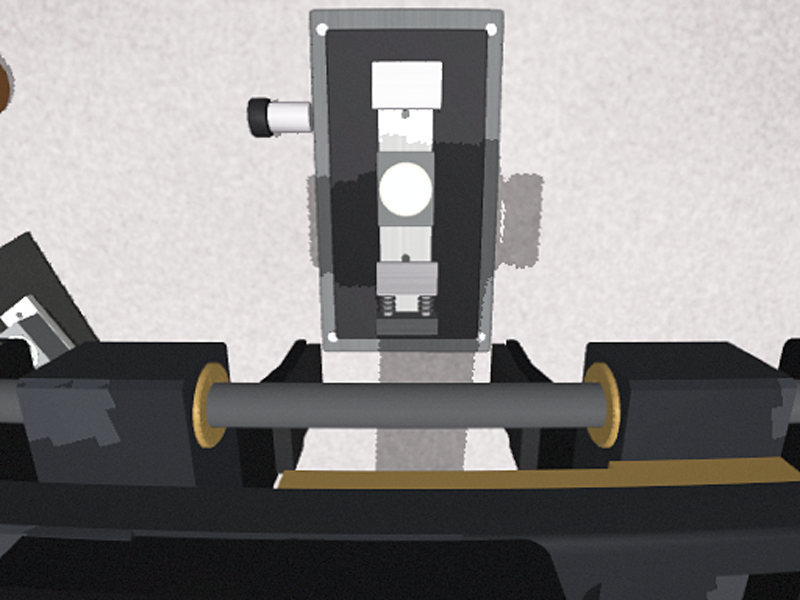

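The carrier sits square and centred under both lips. The sprung lip's tip edge is at row 262, which is what 4 mm of travel predicts, and the gripper is clear. Handing in.

```bash
python3 -c "
from bench import ticket
print(ticket.close_job())"
```

```text
the job is handed in; nothing more can be done
None
```

The longer carrier is loaded in the clamp: the last picture shows it square under both lips, with the sprung jaw where 4 mm of travel should put it. The gripper is released and clear. The job was handed in at about 20.5 s of the 48 s allowed, but no verdict came back.

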